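Slide the coaster past the spring stop

TASK

The slate coaster lying on the wooden coaster rail is kept in the loading bay by two spring pins. With the fingertips press the steel bar behind the coaster down and, keeping it held down, push the coaster along over the lowered pins until it is home against the end wall; then let the bar spring up so that the pins stand behind the coaster. Only push: do not lift or tip the coaster, and leave the cup, jigger and bottle stopper where they are.

Things in the scene. Friction and masses are not known exactly. Their poses are not given: they have to be found in the camera images.
- rail: Wooden coaster rail, fixed, 302 x 120 x 42 mm high. Origin on the worktop under the lane's centre line; +x = push direction, z up. Lane from its open end at x=-161 mm to the end wall's face at x=+135. The coaster lies on two runners (tops at z=30 mm, |y|=25 to 50) between fences (inner faces |y|=50, 8 mm thick, tops z=42). The 50 mm slot between the runners holds the stop bar.
- stop_bar (a joint): Spring stop bar: flat steel strip 46 mm wide in the slot, rail x=-155 to +129 mm. Moves straight down as one piece wherever pressed, also while a finger slides along it. Value in m: 0 up, 0.016 fully down. Top at rest 28.5 mm above the worktop, 1.5 mm below the coaster. About 2.5 N starts it, 6.5 N holds it fully down; let go, it springs up. The pins clear the coaster from 0.010 on.
- bar_end (a point): Point on the top face of the stop bar (moves with it), on the centre line near its open end, at rail x=-125 mm, y=0, 28.5 mm above the worktop at rest. Here, behind the coaster, the bar lies bare: 50 to 80 mm of it from its end (x=-155) to the coaster's near edge.
- pins (a point): Point midway between the tops of the bar's two upright round brass pins (moves with the bar): rail x=+26 mm, y=0, 39 mm above the worktop at rest. The pins are 10 mm across, at y=+36 and -36 mm; 62 mm is free between them, so a finger can follow the coaster between the pins. They stop the coaster unless the bar is held down.
- end_wall (a point): Middle of the end wall's inner face (rail x=+135 mm, y=0) at the height of the runner tops (30 mm above the worktop). The serving bay lies between the pins and this wall.
- coaster: Dark slate coaster, 96 x 96 x 6 mm, about 75 g, loose, flat on the runners, square to the lane, 2 mm play at each fence. Origin: centre of its underside. Starts in the loading bay with its centre at rail x=-50 to -28 mm; home against the end wall its centre is at rail x=+87 mm (near edge +39, the pins' far side is at +31).
- cup: Small white cup with red lines, 62 x 89 x 52 mm, loose bystander; origin at the centre of its underside, handle toward its -y.
- jigger: Steel double jigger, 46 mm across, 80 mm tall, loose bystander; origin at the centre of its underside.
- stopper: Golden bottle stopper standing on its knob, 34 mm across, 48 mm tall, loose bystander; origin at the centre of its underside.

How it is judged (in metres and radians):
On the way, in this order (a step that is already met when the one before it is completed fails the run):
1. a fingertip holds the stop bar down while the coaster is still in the loading bay (value of joint stop_bar above 0.009 m and contact force between the fingers and stop_bar above 0.5 N and x of coaster in the frame of rail below -0.015 m), for 0.1 s.
2. the coaster is over the pins, the bar still held down by the fingertip (value of joint stop_bar above 0.0085 m and contact force between the fingers and stop_bar above 0.5 N and x of coaster in the frame of rail between 0 and 0.07 m), for 0.1 s.
3. the coaster is past the pins, the bar still held down by the fingertip (value of joint stop_bar above 0.0085 m and contact force between the fingers and stop_bar above 0.5 N and x of coaster in the frame of rail above 0.08 m), for 0.05 s.
At the end, for the whole second after the job is handed in: The coaster lies flat and still on the runners within 5 mm of the end wall, and the stop bar is up again (within 3 mm), its pins behind the coaster (x of coaster in the frame of rail between 0.082 and 0.09 m and value of joint stop_bar below 0.003 m and z of coaster in the frame of rail between 0.028 and 0.032 m and angle between coaster's own z axis and vertical below 0.04 rad and linear speed of coaster below 0.01 m/s); the robot touches nothing.
It fails at once if the coaster is lifted more than 8 mm off the runners (z of coaster in the frame of rail above 0.038 m).
It fails at once if the coaster is tipped more than 0.15 rad (angle between coaster's own z axis and vertical above 0.15 rad).
It fails at once if the cup is moved more than 15 mm (distance of cup from where it was at the start of the episode above 0.015 m).
It fails at once if the jigger is moved more than 15 mm (distance of jigger from where it was at the start of the episode above 0.015 m).
It fails at once if the bottle stopper is moved more than 15 mm (distance of stopper from where it was at the start of the episode above 0.015 m).
It also fails if it takes over 48 s, if anything falls off the work surface, if the arm or the gripper's body presses on something with over 40 N, if the wrist force passes 120 N, or if a joint passes its speed limit or range.

ROBOT

A 6-joint arm with a two-finger parallel gripper is mounted at the origin on a cart in front of the work surface, level with it; the furniture and walls round the work are solid. World frame = base frame: x ahead of the robot, y to its left, z up, the work surface at z = 0. Lengths are in m, angles in degrees, forces in N, time in s.
With the tool pointing down it reaches from about 0.25 to 0.725 m from the base axis. Payload 9.7 kg.
Tool frame: the origin (TCP) lies at the very end of the fingers, on their centre line; the grasp point (between the pads) lies 19 mm behind it; z points along the fingers, y is the line along which they close (so a half turn about z gives the same grasp; the last joint's range is limited). The gripper opens to 85 mm and grips with 20 to 120 N. Pads are 22 mm wide; open, the fingers measure 114 mm over their backs; the gripper's body (76 mm by 85 mm) begins 54 mm behind the grasp point. The pads swing forward as they close: fully open they stand 13 mm farther back than shut.
Start: joints at [-63.083, 4.979, 10.078, 95.1, 0, 90], TCP at [0.249, -0.49, 0.231] pointing down, gripper open.
Joint ranges: [-179.16, 179.16], [-48.56, 103.87], [-65.8, 70.77], [-126.05, 130.52], [-82.76, 87.17], [-180, 180]. Speed limits (degrees/s): [127.2, 127.2, 147.25, 180, 180, 180].

INTERFACE

Orientations are given as [roll, pitch, yaw] about the fixed x, y, z axes, in that order (R = Rz(yaw) Ry(pitch) Rx(roll)).
In Python, from workcell import bot gives the robot as it stands.
- The arm moves only by the tool arm_command, never from a script. Its argument "series" is a list of rows, each a list of 4 numbers: the shift along the tool's x, y, z in m, then the turn about the tool's z in rad. A call has exactly 5 rows; each row is the pose to reach, as a shift and turn from the pose commanded when the call began, along the tool's axes at that moment; what a row does not reach only later rows make up. A row lasts 1/10 s, in which the tool goes at most 50 mm and 8.59 degrees, less where a joint would pass 70% of its speed; a pose out of reach is approached as far as the arm can. A call with a gripper value outside its range is refused whole. "hand" is the finger opening in m, from 0 to 0.0854, set as the call begins (left out, the last holds). The fingers move at their own pace and stop on an object; "grip_force" is the grip in N (left out, the last holds). Time passes only in rows, so rows that repeat a pose let the fingers close, or fill a call up. It gives the time, the measured TCP pose, the force, the opening and the grip force at its end, in the units of the state.
- bot.get_obs(): the state, without advancing time (a new reading comes with each control period).
- bot.camera(name): name is "side" or "top"; returns a dict with "color" (400x640x3 uint8, blue, green, red), "camera_matrix" (3x3 intrinsics, pixels), "dist_coeffs" ([k1, k2, p1, p2, k3] as OpenCV has them; the pictures are not rectified), "xyz" and "orientation" of the camera in the world. Camera axes: x right, y up, looking along -z (the intrinsics and any distortion apply to the point x, -y, -z); pixel columns grow to the right and rows downward; lengths in m; the calibration is good to about 2 mm. A picture is of the moment at which its call begins. There is no depth.
- bot.job_done(): hands the job in; it is judged then, once.
Trained networks look in the newest picture that a camera, given by its name, has taken for a name from the list of things; names that differ only in an ending like _2 or _b are one class to them, and where a whole thing is asked for, a point or a joint stands for the part that bears it (a point fixed in the world has none). Each returns a list of dicts, best first, with "confidence" (0 to 1); they miss things now and then, are a little off and sometimes report something else, mostly with a low value. They report only what shows in the picture. A call takes as long as a camera call.
- bot.find_in(camera, target): "location" ([column, row] in pixels, amid what is visible of it).
- bot.mark_of(camera, target): "location" ([column, row] in pixels: a listed point, or the origin of a listed thing).
The state is a dict: "time": time; "q": joint angles; "qd": joint speeds; "joint_efforts": joint torques, N m; "ee_pos": TCP position; "tcp_rot": TCP orientation; "wrist_force": force on the tool from outside, world axes, zero at the start; "torque": the same for the moment, N m; "opening": finger opening in m; "grasp_force": force on a finger pad.
Only numpy, scipy, OpenCV 4.12 (cv2) and the standard library are available. Lean on these libraries where they do the work, as an engineer would, in place of code of your own. Each camera call takes 0.05 s, during which the arm holds its last target. There are 200 camera calls.

## Working session

There is one attempt and no reset: what is moved stays moved. The work goes in short steps, Python scripts to look and compute and a tool call to move; the robot and the scene stay as the last step left them, time stands still between calls to the robot, and variables do not carry over. Pictures are saved under pics/ and viewed, at most 10 in all, crops included, and the job is handed in when it is done.

Besides the shell and the picture viewer there is one more tool, called after ">>>" in YAML: its name, and indented under it one key for each argument. arm_command: Moves the arm, as the interface text tells. Its arguments: {"type":"object","properties":{"series":{"type":"array"},"hand":{"type":"number"},"grip_force":{"type":"number"}},"required":["series"]}

```bash
mkdir -p pics; cat > h.py <<'E'
import numpy as np, cv2
from scipy.spatial.transform import Rotation as R
from workcell import bot
def ray(c,px):
    p=cv2.undistortPoints(np.array([[px]],float),np.array(c["camera_matrix"],float),np.array(c["dist_coeffs"],float))[0,0]
    o=np.array(c["orientation"],float)
    M=o if o.shape==(3,3) else (R.from_quat(o) if o.size==4 else R.from_euler('xyz',o,degrees=True)).as_matrix()
    return np.array(c["xyz"],float),M@np.array([p[0],-p[1],-1.])
def atz(c,px,z):
    o,d=ray(c,px); return o+d*(z-o[2])/d[2]
E
python3 - <<'E'
from h import *
o=bot.get_obs(); print({k:o[k] for k in("time","ee_pos","tcp_rot","opening","wrist_force")})
Z=dict(rail=0,bar_end=.0285,pins=.039,end_wall=.03,coaster=.03,cup=0,jigger=0,stopper=0)
for n in("top","side"):
    c=bot.camera(n); cv2.imwrite(f"pics/{n}0.png",c["color"]); print(n,c["xyz"],c["orientation"])
    for t,z in Z.items():
        for m in bot.mark_of(n,t)[:1]: print(t,np.round(m["location"]),round(m["confidence"],2),np.round(atz(c,m["location"],z),4))
E
```

```text
{'time': 0.0, 'ee_pos': array([ 0.24886882, -0.49021017,  0.23057379]), 'tcp_rot': array([-1.79922625e+02,  7.01702389e-04,  2.69154231e+01]), 'opening': 0.08507781204530064, 'wrist_force': array([-0.25494858,  0.26617248,  0.41045261])}
top [ 0.41305026 -0.18002369  1.26324376] [ 4.27176957e+00  7.22916492e-02 -9.04960129e+01]
rail [272. 199.] 0.58 [ 0.5177 -0.0567  0.    ]
bar_end [219. 202.] 0.56 [0.5083 0.0764 0.0285]
pins [279. 198.] 0.71 [ 0.5176 -0.0794  0.039 ]
end_wall [325. 193.] 0.81 [ 0.5308 -0.1972  0.03  ]
coaster [259. 199.] 0.9 [ 0.5171 -0.0268  0.03  ]
cup [416. 238.] 0.92 [ 0.413  -0.4327  0.    ]
jigger [305. 156.] 0.69 [ 0.6318 -0.1443  0.    ]
stopper [265. 160.] 0.7 [ 0.6212 -0.0405  0.    ]
side [ 0.3956527  -0.78474328  0.63213319] [45.87342449 -0.99658533 -8.82074701]
rail [319. 181.] 0.71 [ 0.5149 -0.0485  0.    ]
bar_end [309. 144.] 0.97 [0.5063 0.0789 0.0285]
pins [325. 179.] 0.91 [ 0.5247 -0.0887  0.039 ]
end_wall [334. 213.] 0.89 [ 0.5273 -0.1983  0.03  ]
coaster [317. 168.] 0.92 [ 0.5129 -0.0321  0.03  ]
cup [298. 319.] 0.6 [ 0.4187 -0.431   0.    ]
jigger [370. 202.] 0.63 [ 0.6262 -0.1449  0.    ]
stopper [356. 174.] 0.44 [ 0.6183 -0.0331  0.    ]
```

View pics/top0.png

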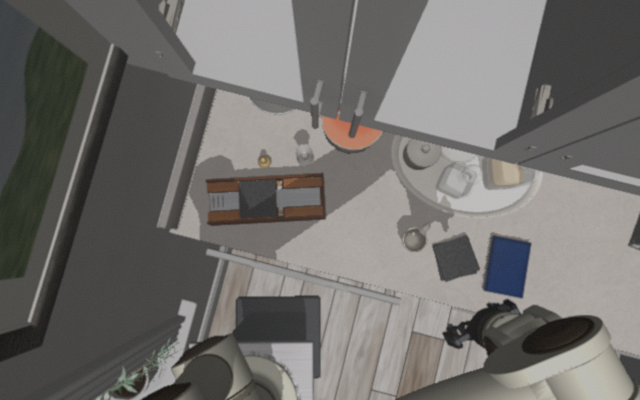

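View pics/side0.png

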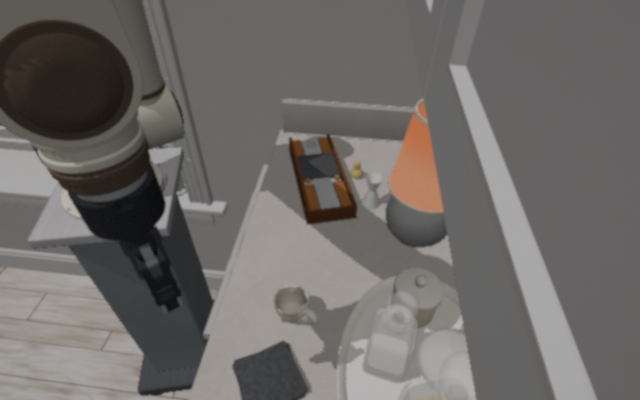

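The top view shows the rail at columns 207–325, rows 175–223, with its open end at the left. The coaster is near (259,199) and the end wall is at column 325. The side view agrees, with the open end at (308,140) and the end wall at (335,215). I'll zoom in on the rail and coaster edges.

```bash
python3 - <<'E'
from h import *
a=cv2.imread("pics/top0.png")[160:240,195:340]; a=cv2.resize(a,None,fx=5,fy=5,interpolation=cv2.INTER_CUBIC)
a=cv2.convertScaleAbs(a,alpha=1.8,beta=10)
cv2.imwrite("pics/topc.png",a)
b=cv2.imread("pics/side0.png")[125:230,275:370]; b=cv2.resize(b,None,fx=5.5,fy=5.5,interpolation=cv2.INTER_CUBIC)
cv2.imwrite("pics/sidec.png",cv2.convertScaleAbs(b,alpha=1.5,beta=10))
E
```

```text
(no output)
```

View pics/topc.png

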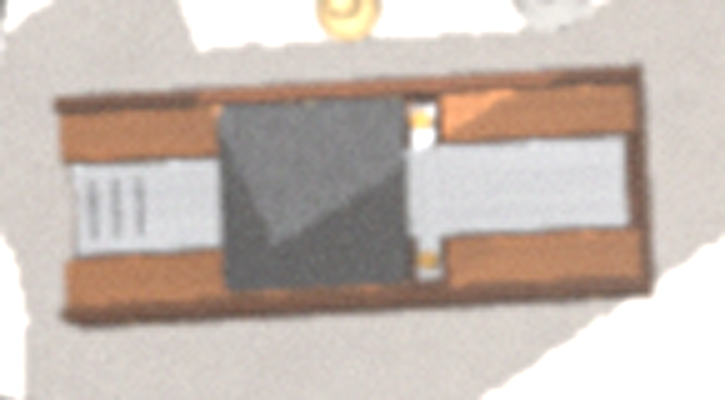

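View pics/sidec.png

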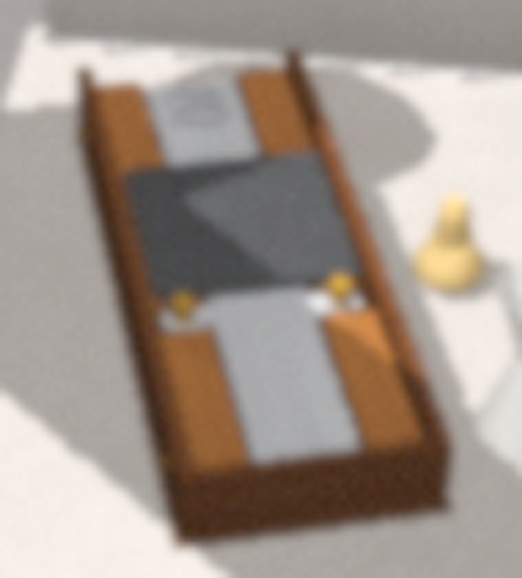

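In the top crop the rail's fence tops run from (57,100)/(67,322) to (640,68)/(652,292). The coaster spans (220,105)–(413,285), just short of the pins at (421,118) and (428,260), and the side crop matches. I'll fit the rail pose to these points.

```bash
python3 - <<'E'
from h import *
from scipy.optimize import least_squares
T=[((57,100),-161,58,42),((67,322),-161,-58,42),((640,68),141,58,42),((652,292),141,-58,42),((75,165),-155,23,28.5),((82,252),-155,-23,28.5),((421,118),26,36,39),((428,260),26,-36,39),
 ((220,105),'a',48,36),((407,97),'b',48,36),((413,285),'b',-48,36),((228,292),'a',-48,36)]
S=[((85,72),-161,-58,42),((293,52),-161,58,42),((445,440),141,58,42),((183,300),26,-36,39),((340,283),26,36,39),
 ((128,178),'a',-48,36),((322,152),'a',48,36),((358,275),'b',48,36),((165,300),'b',-48,36)]
ct,cs=bot.camera("top"),bot.camera("side")
L=[]
for c,P,s,off in((ct,T,5,(195,160)),(cs,S,5.5,(275,125))):
    L.append([(atz(c,[(u[0]+.5)/s-.5+off[0],(u[1]+.5)/s-.5+off[1]],z/1e3)[:2],x,y/1e3) for u,x,y,z in P])
def res(p,L):
    r=[]
    for q,x,y in L:
        X=x/1e3 if not isinstance(x,str) else p[3]+(-.048 if x=='a' else .048)
        c,s=np.cos(p[2]),np.sin(p[2]); r+=[p[0]+c*X-s*y-q[0],p[1]+s*X+c*y-q[1]]
    return np.array(r)
for l in(L[0],L[1],L[0]+L[1]):
    f=least_squares(res,[.517,-.055,-1.5,-.03],args=(l,)); p=f.x
    print(np.round(p[:2],4),np.degrees(p[2]).round(2),p[3].round(4),"rms",np.sqrt(np.mean(f.fun**2)).round(4),"max",abs(f.fun).max().round(4))
d=np.array([np.cos(p[2]),np.sin(p[2])]); 
for x in(-.125,-.115,.03): print(x,p[:2]+d*x)
E
```

```text
[ 0.5174 -0.0555] -87.55 -0.03 rms 0.0014 max 0.0027
[ 0.5173 -0.0584] -87.41 -0.0286 rms 0.0034 max 0.0062
[ 0.5174 -0.0566] -87.52 -0.029 rms 0.0028 max 0.007
-0.125 [0.51195918 0.0682873 ]
-0.115 [0.51239108 0.05829663]
0.03 [ 0.51865358 -0.08656807]
```

>>> arm_command:
  series:
    - [0.035,-0.027,0,-0.13]
    - [0.07,-0.054,0,-0.26]
    - [0.105,-0.081,0,-0.39]
    - [0.14,-0.108,0,-0.52]
    - [0.175,-0.135,0,-0.65]
  hand: 0.0
  grip_force: 30

```text
time: 1.5
ee_pos: [0.3443, -0.2892, 0.2314]
tcp_rot: [180.0, 0.0, 64.4]
wrist_force: [0.6, 0.4, 0.6]
opening: 0.0124
grasp_force: 0.0
```

>>> arm_command:
  series:
    - [0.048,0,0.01,-0.1]
    - [0.096,0,0.02,-0.2]
    - [0.144,0,0.03,-0.3]
    - [0.192,0,0.04,-0.4]
    - [0.24,0,0.05,-0.495]

```text
time: 2.0
ee_pos: [0.449, -0.0729, 0.1812]
tcp_rot: [179.9, 0.0, 92.8]
wrist_force: [1.4, -0.4, 0.3]
opening: -0.0
grasp_force: 0.0
```

>>> arm_command:
  series:
    - [0.032,0.017,0.02,0]
    - [0.064,0.034,0.04,0]
    - [0.096,0.051,0.06,0]
    - [0.128,0.069,0.09,0]
    - [0.128,0.069,0.12,0]

```text
time: 2.5
ee_pos: [0.5133, 0.0594, 0.0603]
tcp_rot: [179.9, -0.0, 92.7]
wrist_force: [-0.1, -0.0, -0.6]
opening: 0.0002
grasp_force: 0.0
```

```bash
python3 - <<'E'
from h import *
o=bot.get_obs(); print({k:o[k] for k in("time","ee_pos","tcp_rot","wrist_force")})
ct,cs=bot.camera("top"),bot.camera("side")
a=cv2.resize(ct["color"][150:250,190:345],None,fx=3.5,fy=3.5,interpolation=cv2.INTER_CUBIC)
b=cv2.resize(cs["color"][110:230,250:380],None,fx=3,fy=3,interpolation=cv2.INTER_CUBIC)
h=max(a.shape[0],b.shape[0]); w=a.shape[1]
im=np.zeros((a.shape[0]+0,10,3),np.uint8)
c=np.zeros((600,800,3),np.uint8)
s=min(1,390/w); a=cv2.resize(a,None,fx=s,fy=s); c[:a.shape[0],:a.shape[1]]=a; c[:b.shape[0],400:400+b.shape[1]]=b
cv2.imwrite("pics/c2.png",cv2.convertScaleAbs(c[:400],alpha=1.5,beta=10))
E
```

```text
{'time': 2.5, 'ee_pos': array([0.51325234, 0.05936222, 0.06027364]), 'tcp_rot': array([ 1.79916939e+02, -4.66796547e-02,  9.27168708e+01]), 'wrist_force': array([-0.12433776, -0.02744122, -0.57807176])}
```

View pics/c2.png

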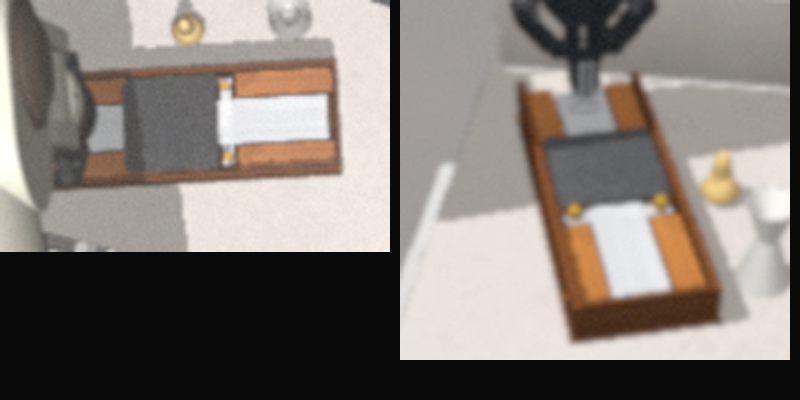

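The side crop shows the shut fingertips at (585,92), centred over the bare bar behind the coaster. The jigger and stopper haven't moved. I'll press down now.

>>> arm_command:
  series:
    - [0,0,0.018,0]
    - [0,0,0.028,0]
    - [0,0,0.035,0]
    - [0,0,0.041,0]
    - [0,0,0.045,0]

```text
time: 3.1
ee_pos: [0.5119, 0.0556, 0.0168]
tcp_rot: [180.0, 0.0, 92.5]
wrist_force: [-2.7, -1.8, 6.4]
opening: -0.0002
grasp_force: 2.8
```

>>> arm_command:
  series:
    - [0,0,0,0]
    - [0,0,0,0]
    - [0,0,0,0]
    - [0,0,0,0]
    - [0,0,0,0]

```text
time: 3.6
ee_pos: [0.5119, 0.0557, 0.0171]
tcp_rot: [180.0, 0.0, 92.5]
wrist_force: [-2.3, -3.4, 5.4]
opening: 0.0002
grasp_force: 2.7
```

>>> arm_command:
  series:
    - [-0.006,0,0.002,0]
    - [-0.014,0,0.002,0]
    - [-0.02,0,0.002,0]
    - [-0.026,0,0.002,0]
    - [-0.034,0,0.002,0]

```text
time: 4.1
ee_pos: [0.5144, 0.023, 0.0156]
tcp_rot: [179.8, -0.1, 92.6]
wrist_force: [0.1, 4.5, 5.6]
opening: -0.0001
grasp_force: 3.0
```

>>> arm_command:
  series:
    - [-0.008,0,0,0]
    - [-0.016,0,0,0]
    - [-0.024,0,0,0]
    - [-0.032,0,0,0]
    - [-0.04,0,0,0]

```text
time: 4.6
ee_pos: [0.5161, -0.0172, 0.0156]
tcp_rot: [179.8, -0.1, 92.6]
wrist_force: [-0.8, 5.8, 5.8]
opening: 0.0
grasp_force: 3.1
```

```bash
python3 - <<'E'
from h import *
c=bot.camera("side"); cv2.imwrite("pics/s3.png",cv2.convertScaleAbs(cv2.resize(c["color"][110:240,240:390],None,fx=4,fy=4,interpolation=cv2.INTER_CUBIC),alpha=1.5,beta=10))
p0=np.array([.5174,-.0566]);a=np.radians(-87.5);d=np.array([np.cos(a),np.sin(a)])
for t,z in(("coaster",.03),("pins",.026)):
    for m in bot.mark_of("side",t)[:1]:
        q=atz(c,m["location"],z); print(t,m["confidence"],"rail x",(q[:2]-p0)@d)
E
```

```text
coaster 0.97 rail x 0.022378082129213755
pins 0.82 rail x 0.039789847310409826
```

View pics/s3.png

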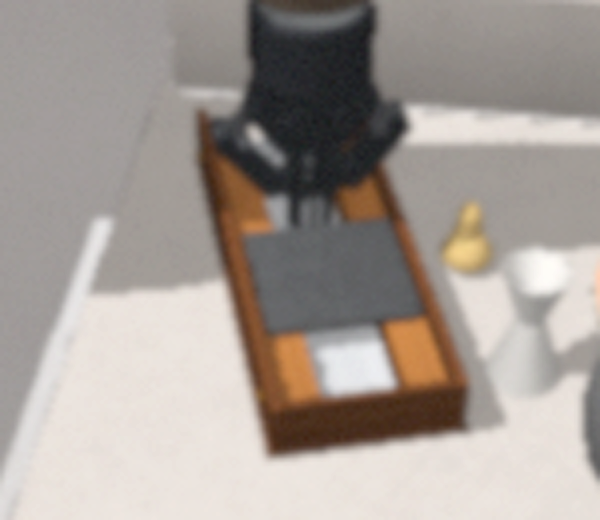

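The coaster lies flat and square over the lowered pins, spanning about (245,230)–(420,330), with its centre near rail x=+21 mm. The fingers are right behind it, so I'll keep pushing.

>>> arm_command:
  series:
    - [-0.008,0,0,0]
    - [-0.016,0,0,0]
    - [-0.024,0,0,0]
    - [-0.032,0,0,0]
    - [-0.04,0,0,0]

```text
time: 5.25
ee_pos: [0.5179, -0.0572, 0.0156]
tcp_rot: [179.8, -0.1, 92.6]
wrist_force: [0.4, 5.5, 6.0]
opening: -0.0002
grasp_force: 3.3
```

>>> arm_command:
  series:
    - [-0.006,0,0,0]
    - [-0.012,0,0,0]
    - [-0.016,0,0,0]
    - [-0.019,0,0,0]
    - [-0.021,0,0,0]

```text
time: 5.75
ee_pos: [0.5188, -0.0781, 0.0156]
tcp_rot: [179.8, -0.1, 92.6]
wrist_force: [-1.0, 6.5, 6.3]
opening: 0.0002
grasp_force: 3.4
```

>>> arm_command:
  series:
    - [-0.001,0,0,0]
    - [-0.002,0,0,0]
    - [-0.003,0,0,0]
    - [-0.004,0,0,0]
    - [-0.004,0,0,0]

```text
time: 6.25
ee_pos: [0.5189, -0.0808, 0.0156]
tcp_rot: [179.8, -0.2, 92.6]
wrist_force: [-0.5, 12.1, 7.9]
opening: -0.0002
grasp_force: 7.5
```

>>> arm_command:
  series:
    - [-0.0005,0,0,0]
    - [-0.001,0,0,0]
    - [-0.0015,0,0,0]
    - [-0.0015,0,0,0]
    - [-0.0015,0,0,0]

```text
time: 6.75
ee_pos: [0.5189, -0.0809, 0.0156]
tcp_rot: [179.8, -0.4, 92.7]
wrist_force: [-1.0, 19.5, 8.9]
opening: 0.0001
grasp_force: 10.8
```

```bash
python3 - <<'E'
from h import *
c=bot.camera("side"); cv2.imwrite("pics/s4.png",cv2.convertScaleAbs(cv2.resize(c["color"][110:240,240:390],None,fx=4,fy=4,interpolation=cv2.INTER_CUBIC),alpha=1.5,beta=10))
p0=np.array([.5174,-.0566]);a=np.radians(-87.5);d=np.array([np.cos(a),np.sin(a)])
for m in bot.mark_of("side","coaster")[:1]: print(m["confidence"],"rail x",(atz(c,m["location"],.03)[:2]-p0)@d)
E
```

```text
0.94 rail x 0.08169187116403653
```

View pics/s4.png

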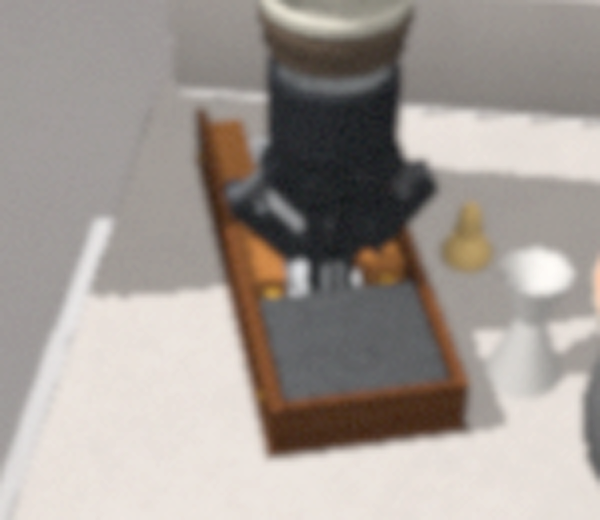

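The coaster is home: its front edge is against the end wall at row ~390, the push force rose to 19.5 N without further motion, and the pins show behind it at (272,292) and (388,275). I'll back off slightly, then raise.

>>> arm_command:
  series:
    - [0.002,0,0,0]
    - [0.004,0,0,0]
    - [0.006,0,0,0]
    - [0.008,0,0,0]
    - [0.009,0,0,0]

```text
time: 7.35
ee_pos: [0.5189, -0.076, 0.0157]
tcp_rot: [179.8, 0.1, 92.5]
wrist_force: [0.7, -4.2, 6.1]
opening: 0.0
grasp_force: 2.9
```

>>> arm_command:
  series:
    - [0,0,-0.004,0]
    - [0,0,-0.008,0]
    - [0,0,-0.012,0]
    - [0,0,-0.018,0]
    - [0,0,-0.03,0]

```text
time: 7.85
ee_pos: [0.5165, -0.0749, 0.0437]
tcp_rot: [-179.8, -0.1, 92.5]
wrist_force: [0.4, 0.2, -0.3]
opening: 0.0002
grasp_force: 0.0
```

>>> arm_command:
  series:
    - [0.01,0,-0.03,0]
    - [0.04,0,-0.05,0]
    - [0.08,0,-0.08,0]
    - [0.12,0,-0.11,0]
    - [0.14,0,-0.11,0]

```text
time: 8.35
ee_pos: [0.5122, 0.0673, 0.159]
tcp_rot: [179.7, -0.1, 92.6]
wrist_force: [0.6, 0.0, -0.3]
opening: -0.0003
grasp_force: 0.0
```

```bash
python3 - <<'E'
from h import *
c=bot.camera("side"); cv2.imwrite("pics/s5.png",cv2.convertScaleAbs(cv2.resize(c["color"][110:240,240:390],None,fx=4,fy=4,interpolation=cv2.INTER_CUBIC),alpha=1.5,beta=10))
p0=np.array([.5174,-.0566]);a=np.radians(-87.5);d=np.array([np.cos(a),np.sin(a)])
for t,z in(("coaster",.03),("pins",.039)):
  for m in bot.mark_of("side",t)[:1]: print(t,m["confidence"],"rail x",(atz(c,m["location"],z)[:2]-p0)@d)
o=bot.get_obs(); print(o["time"],o["ee_pos"],o["wrist_force"])
E
```

```text
coaster 0.74 rail x 0.08262324058062703
pins 0.9 rail x 0.030206337424940787
8.5 [0.51110467 0.06561523 0.15470237] [0.29719143 0.45942722 0.45395017]
```

View pics/s5.png

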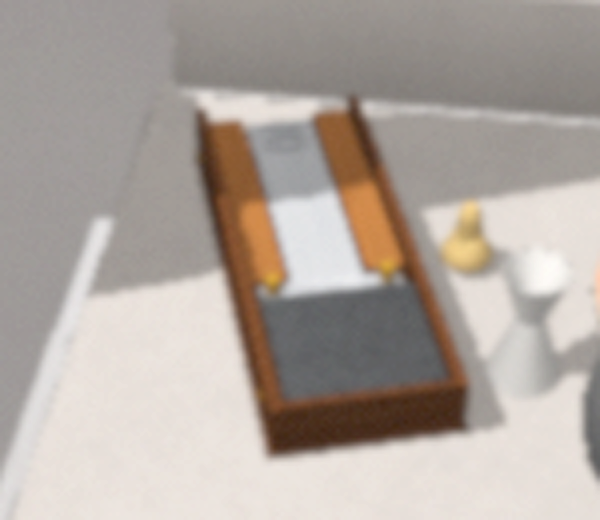

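The bar is up and the pins stand behind the coaster at (272,283) and (388,266). The coaster lies flat against the wall, and the arm is clear.

```bash
python3 -c "
from workcell import bot
print(bot.job_done())"
```

```text
the job is handed in; nothing more can be done
None
```

The coaster is home against the end wall with the bar up and its pins behind it, the stopper and jigger stand where they were (the cup was not in the last view, but the arm stayed clear of it), and the job is handed in; no verdict was returned.

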